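# Set up the sediment filtering station

### The arm

A 7-joint arm with a two-finger parallel gripper is mounted at the origin on the work surface. World frame = base frame: x ahead of the robot, y to its left, z up, the work surface at z = 0. Lengths are in m, angles in rad, forces in N, time in s.
With the tool pointing down it reaches from about 0.4 to 0.85 m from the base axis. Payload 10.4 kg.
Tool frame: the origin (TCP) lies on the centre line of the jaws, within the pads' length; the fingertips stand 17 mm ahead of it and the grasp point (between the pads) lies 2 mm behind it; z points along the fingers, y is the direction in which the jaws open and shut (so a half turn about z gives the same grasp; the last joint's range is limited). The gripper opens to 87 mm and grips with 3 to 60 N. Pads are 19 mm wide; open, the fingers measure 117 mm over their backs; the gripper's body (75 mm by 190 mm) begins 51 mm behind the grasp point.
Start: joints at [-0.023, 0.332, -0.065, 1.46, 0.022, 1.35, -0.088], TCP at [0.625, 0, 0.24] pointing down, gripper open.
Joint ranges: [-2.6, 2.6], [-0.5, 2.12], [-1.47, 1.34], [0.16, 2.42], [-1.27, 4.41], [0.06, 2.06], [-2.6, 2.6]. Speed limits (rad/s): [2.22, 2.22, 2.79, 2.79, 3.14, 3.14, 3.14].

### API

Orientations are given as a unit quaternion [x, y, z, w].
In Python, from bench import r gives the robot as it stands.
- The arm moves only by the tool apply_moves, never from a script. Its argument "commands" is a list of rows, each an object with "rot": the turn, a rotation vector about the world's x, y, z in units of 180 degrees (1.0 is 180 degrees), a list of three; "linear": the shift along the world's x, y, z in units of 0.3 m (1.0 is 0.3 m), a list of three; "grip": the closure, from -1 (fully open) to 1 (shut). A call has 1 to 20 rows; each row is the pose to reach, as a shift and turn from the pose commanded when the call began, turning the shorter way round; what a row does not reach only later rows make up. A row lasts 1/10 s, in which the tool goes at most 50 mm and 8.59 degrees, less where a joint would pass 70% of its speed; a pose out of reach is approached as far as the arm can. A call with a number of a shift or a turn outside -1 to 1 is refused whole. A call with a gripper value outside its range is refused whole. The fingers move at their own pace and stop on an object; "newtons" is the grip in N (left out, the last holds). Time passes only in rows, so rows that repeat a pose let the fingers close. It gives the time, the measured TCP pose, the force and the opening at its end, in the units of the state.
- r.read_state(): the state, without advancing time (a new reading comes with each control period).
- r.camera(name): name is "scene" or "side" or "wrist"; returns a dict with "frame" (384x512x3 uint8, red, green, blue), "mtx" (3x3 intrinsics, pixels), "D" ([k1, k2, p1, p2, k3] as OpenCV has them; the pictures are not rectified), "extrinsics" (4x4, takes a point from world to camera coordinates). Camera axes: x right, y down, z forward; pixel columns grow to the right and rows downward; lengths in m; the calibration is good to about 2 mm. A picture is of the moment at which its call begins. There is no depth.
- r.close_job(): hands the job in, once; it reports no verdict.
Trained networks look in a picture, given as the dict that the camera call returned (one of the last four; its "shot" number tells which), for a name from the list of things; names that differ only in an ending like _2 or _b are one class to them, and where a whole thing is asked for, a point or a joint stands for the part that bears it (a point fixed in the world has none). Each returns a list of dicts, best first, with "p" (0 to 1); they miss things now and then, are a little off and sometimes report something else, mostly with a low value. They report only what shows in the picture. A call takes as long as a camera call. They do not tell look-alikes from the thing itself.
- r.search_frame(thing, picture): "bbox" ([left, top, width, height] in pixels, round what is visible of it).
- r.spot_point(thing, picture): "location" ([column, row] in pixels: a listed point, or the origin of a listed thing).
The state is a dict: "time": time; "joint_positions": joint angles; "joint_vel": joint speeds; "joint_torque": joint torques, N m; "ee_pos": TCP position; "eef_rot": TCP orientation; "ft_force": force on the tool from outside, world axes, zero at the start; "torque": the same for the moment, N m; "width": finger opening in m.
Only numpy, scipy, OpenCV 4.12 (cv2) and the standard library are available. Lean on these libraries where they do the work, as an engineer would, in place of code of your own. Each camera call takes 0.05 s, during which the arm holds its last target. There are 200 camera calls.

### The job

Set up the bench for filtering: stand the glass beaker in the middle of the grey tile and seat the white filter funnel squarely in the beaker's mouth. Then stand the squat jar and the tall tube on the bench in one straight row between the tile and the tube rack, the jar next to the tile and the tube next to the rack, so that the centres of tile, jar, tube and rack are evenly spaced. Keep all four things upright all the while, and leave the wash bottle, the rubber bung and the paper roll where they are.

Things in the scene. Friction and masses are not known exactly. Their poses are not given: they have to be found in the camera images.
- tile: Dark grey heat-proof bench tile, square, 120 x 120 x 10 mm, fixed to the bench. Origin: centre of its underside, on the bench (z = 0), so its top is at z = 10 mm. x and y along its sides, z up; turned at most about 10 degrees.
- rack: White plastic rack holding five small vials with purple caps, 110 mm (its x) by 80 mm (its y) by 50 mm high, the vials up to 62 mm; fixed to the bench and not to be moved. Origin: centre of its underside, on the bench. Its centre is 360 mm from the tile's, to the left or right of it.
- beaker: Empty clear glass beaker, a plain straight cylinder: outer diameter 58 mm, inner 52 mm, 80 mm high, about 90 g, open at the top, no spout or handle. Origin: centre of its underside; z up.
- funnel: White plastic filter funnel, 70 g, standing on its spigot: tapering spigot (diameter 34 mm at the foot, 45 mm from 18 mm up), flange 66 mm in diameter from 24 to 28 mm up, open straight cup 56 mm in diameter (grip here) from 28 to 70 mm. Origin: centre of the spigot's underside; z up. Seated, the flange lies on the beaker's rim, the origin 56 mm above the beaker's.
- jar: Squat amber glass sample jar with a white screw lid, about 110 g: body 50 mm in diameter, lid 52 mm in diameter from 36 to 55 mm up, 55 mm high in all. Solid for handling. Origin: centre of its underside; z up.
- tube: Tall clear self-standing sample tube with a white ribbed cap and brown sediment in its lower end, about 60 g: body 30 mm in diameter, cap 34 mm in diameter from 95 to 117 mm up, 117 mm high in all; flat foot. Origin: centre of its underside; z up.
- bung: Black rubber bung, 36 mm in diameter at the foot and 25 mm high, loose on the bench. Leave it alone. Origin: centre of its underside.
- wash_bottle: White wash bottle with a blue cap and a bent blue spout, 66 mm in diameter, 225 mm high with the spout, loose at the left (+y) side. Leave it alone. Origin: centre of its underside.
- roll: Standing roll of paper towel, 110 mm in diameter, 230 mm high, loose at the right (-y) side. Leave it alone. Origin: centre of its underside.
Things that resemble listed ones, but are neither listed nor needed, are in the scene too. Of the things shaped like the tile, the grey one is meant. What is shaped like the beaker but turquoise is not meant.

How it is judged:
By the outcome, as a careful person would: the job done as asked, in the order asked, and still so for the second after the job is handed in, with the robot touching nothing.
It also fails if it takes over 122 s, if anything falls off the work surface, if the arm or the gripper's body presses on something with over 40 N, if the wrist force passes 120 N, or if a joint passes its speed limit or range.

## Working session

There is one attempt and no reset: what is moved stays moved. The work goes in short steps, Python scripts to look and compute and a tool call to move; the robot and the scene stay as the last step left them, time stands still between calls to the robot, and variables do not carry over. Pictures are saved under pics/ and viewed, about 12 in all and at most 16, crops included, and the job is handed in when it is done.

Besides the shell and the picture viewer there is one more tool, called after ">>>" as name(argument=value, ...) on one line, values as JSON. apply_moves: Moves the arm, as the interface text tells. Its arguments: {"type":"object","properties":{"commands":{"type":"array","items":{"type":"object","properties":{"rot":{"type":"array","items":{"type":"number"}},"linear":{"type":"array","items":{"type":"number"}},"grip":{"type":"number"}}}},"newtons":{"type":"number"}},"required":["commands"]}

```bash
ls; mkdir -p pics
cat > h.py <<'E'
import numpy as np, cv2
from bench import r
def ray(p,uv,z):
    "world point at height z on the pixel ray"
    n=cv2.undistortPoints(np.array([[uv]],float),np.array(p["mtx"]),np.array(p["D"]))[0,0]
    E=np.array(p["extrinsics"]);R=E[:3,:3];t=E[:3,3]
    c=-R.T@t;d=R.T@np.array([n[0],n[1],1.])
    return c+d*(z-c[2])/d[2]
def proj(p,X):
    E=np.array(p["extrinsics"])
    return cv2.projectPoints(np.array(X,float).reshape(-1,1,3),cv2.Rodrigues(E[:3,:3])[0],E[:3,3],np.array(p["mtx"]),np.array(p["D"]))[0][:,0]
def save(p,name,crop=None,s=1):
    f=np.array(p["frame"])
    if crop: a,b,w,h=crop;f=f[b:b+h,a:a+w]
    cv2.imwrite("pics/"+name,cv2.resize(f[:,:,::-1],None,fx=s,fy=s,interpolation=cv2.INTER_CUBIC))
E
python3 - <<'E'
from h import *
P={}
for c in ["scene","side","wrist"]:
    p=r.camera(c);save(p,c+"0.png",s=1.5)
    E=np.array(p["extrinsics"]);print(c,"cam at",(-E[:3,:3].T@E[:3,3]).round(3),"look",E[2,:3].round(2))
    for n in "tile rack beaker funnel jar tube bung wash_bottle roll".split():
        for d in r.spot_point(n,p)[:3]:
            if d["p"]>.2: print(" ",n,np.round(d["location"],1),round(d["p"],2),ray(p,d["location"],0).round(3)[:2])
E
```

```text
pics
scene cam at [ 1.07  -0.513  1.022] look [-0.39  0.44 -0.81]
  tile [285.6 167.3] 0.74 [0.604 0.177]
  rack [213.6 227.9] 0.96 [ 0.588 -0.177]
  beaker [174.7 245.8] 0.71 [ 0.542 -0.303]
  beaker [160.4 220.2] 0.68 [ 0.436 -0.273]
  beaker [212.6 230.4] 0.34 [ 0.592 -0.186]
  funnel [233.5 156.9] 0.71 [0.426 0.086]
  jar [272.2 133.8] 0.45 [0.458 0.275]
  tube [198.7 186.7] 0.74 [ 0.43  -0.096]
  tube [212.  228.6] 0.3 [ 0.586 -0.182]
  bung [233.9 174.9] 0.62 [0.486 0.025]
  bung [324.6 125.1] 0.57 [0.585 0.452]
  wash_bottle [329.3 124.8] 0.72 [0.598 0.466]
  roll [149.  302.7] 0.67 [ 0.624 -0.469]
  roll [214.8 227.3] 0.63 [ 0.589 -0.173]
side cam at [ 0.422 -0.777  0.734] look [ 0.17  0.74 -0.65]
  tile [306.4 170.3] 0.77 [0.798 0.141]
  tile [242.5 173.1] 0.61 [0.596 0.179]
  rack [273.6 252.2] 0.92 [ 0.603 -0.164]
  beaker [214.4 301.7] 0.76 [ 0.435 -0.271]
  funnel [192.5 201.9] 0.82 [0.426 0.081]
  jar [222.2 125.4] 0.75 [0.584 0.493]
  jar [191.3 163.8] 0.61 [0.443 0.273]
  tube [201.8 245.4] 0.62 [ 0.43  -0.096]
  bung [217.  211.5] 0.71 [0.489 0.022]
  wash_bottle [224.4 126.2] 0.85 [0.591 0.485]
  roll [215.  302.3] 0.64 [ 0.436 -0.273]
  roll [320.  363.2] 0.57 [ 0.614 -0.462]
wrist cam at [0.625 0.076 0.384] look [ 0.   -0.27 -0.96]
  tile [389.5  59.5] 0.89 [0.786 0.129]
  tile [231.3   5.6] 0.84 [0.6   0.185]
  rack [232.4 286.1] 0.9 [ 0.596 -0.174]
  beaker [88.5 92.7] 0.32 [0.425 0.091]
  funnel [83.4 94.6] 0.81 [0.419 0.089]
  funnel [144.5 151.2] 0.26 [0.488 0.019]
  tube [113.4 229.5] 0.95 [ 0.435 -0.087]
  tube [234.1   6. ] 0.61 [0.603 0.184]
  bung [145.2 151.9] 0.66 [0.489 0.018]
  roll [231.  284.1] 0.4 [ 0.594 -0.171]
```

View pics/scene0.png

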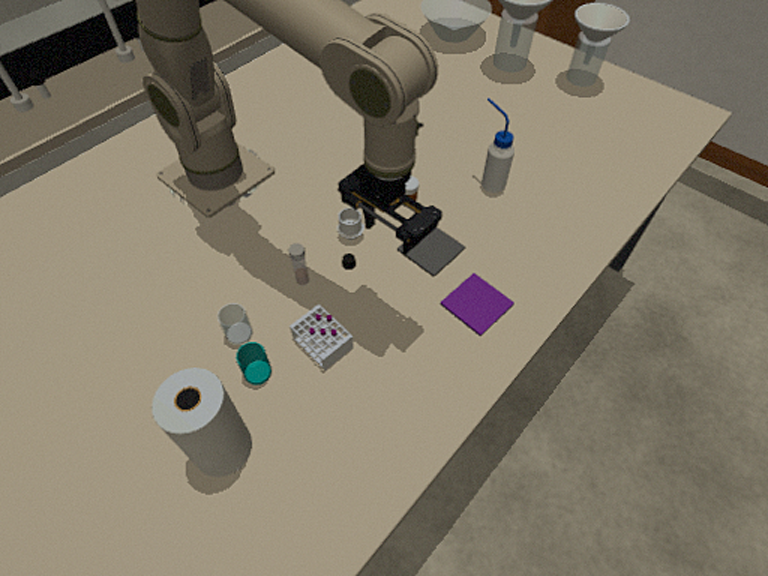

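View pics/side0.png

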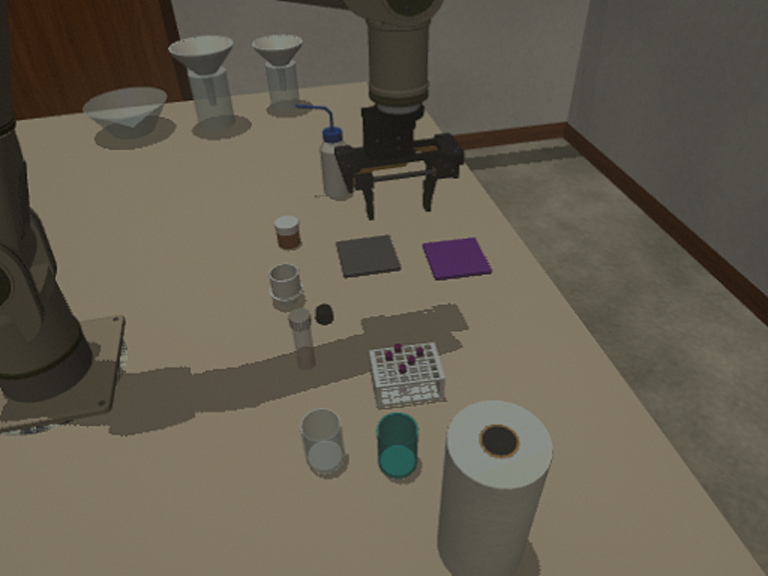

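View pics/wrist0.png

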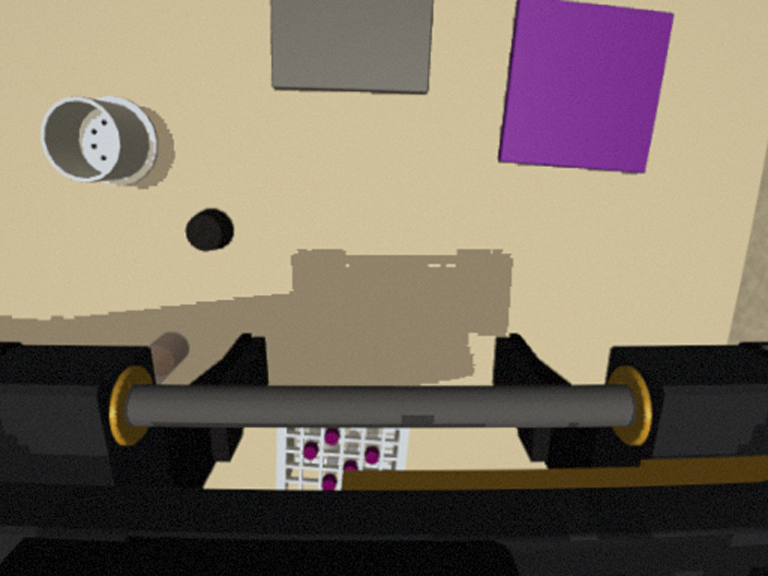

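The beaker wanted is the clear one at scene (158,215), not the turquoise one (169,243). The tile is the grey one (287,167), not the purple one (318,203). The glassware at the back, (343,30) and (397,30), isn't meant. The jar is at (273,126), funnel (234,150), tube (199,176) and rack (214,224). I'll move to a look pose near the beaker, which also clears the view of the tile.

>>> apply_moves(commands=[{"linear": [-0.06, -0.1, 0], "grip": -1}, {"linear": [-0.16, -0.25, 0], "grip": -1}, {"linear": [-0.26, -0.4, 0], "grip": -1}, {"linear": [-0.35, -0.55, 0], "grip": -1}, {"linear": [-0.45, -0.7, 0], "grip": -1}, {"linear": [-0.54, -0.85, 0], "grip": -1}, {"linear": [-0.6, -0.95, 0], "grip": -1}, {"linear": [-0.633, -1.0, 0], "grip": -1}, {"linear": [-0.633, -1.0, 0], "grip": -1}, {"linear": [-0.633, -1.0, 0], "grip": -1}, {"linear": [-0.633, -1.0, 0], "grip": -1}])

```text
validation failed for argument at $.co...
```

```bash
cat >> h.py <<'E'
from scipy.optimize import minimize
def box(x,y,a,w,d,h):
    c,s=np.cos(a),np.sin(a)
    return [[x+c*i*w/2-s*j*d/2,y+s*i*w/2+c*j*d/2,z] for i in(-1,1) for j in(-1,1) for z in(0,h)]
def cyl(x,y,prof):
    t=np.linspace(0,2*np.pi,32)
    return [[x+rr*np.cos(k),y+rr*np.sin(k),z] for rr,z in prof for k in t]
def hullmask(p,X):
    m=np.zeros((1536,2048),np.uint8);q=proj(p,X)
    cv2.fillConvexPoly(m,cv2.convexHull((q*4+1.5).round().astype(np.int32)),1);return m
def fit(ps,masks,f,x0,step):
    "maximise mean IoU of model hull and masks"
    M=[cv2.resize(m,(2048,1536),interpolation=cv2.INTER_NEAREST)>0 for m in masks]
    def cost(v):
        c=0
        for p,m in zip(ps,M):
            h=hullmask(p,f(*v))>0;c-=(h&m).sum()/(h|m).sum()
        return c/len(ps)
    S=np.vstack([x0]+[np.array(x0)+np.eye(len(x0))[i]*step[i] for i in range(len(x0))])
    o=minimize(cost,x0,method="Nelder-Mead",options=dict(initial_simplex=S,xatol=2e-4,fatol=1e-4,maxfev=150))
    return o.x,-o.fun
def comp(m,uv):
    m=cv2.morphologyEx(m.astype(np.uint8),cv2.MORPH_CLOSE,np.ones((5,5)))
    n,l,s,c=cv2.connectedComponentsWithStats(m);k=l[int(uv[1]),int(uv[0])]
    return (l==k).astype(np.uint8) if k else m*0
E
python3 - <<'E'
from h import *
s=r.read_state();print(s["ee_pos"],s["eef_rot"],s["width"],s["time"])
A={c:r.camera(c) for c in ["scene","side","wrist"]}
tm={}
for c in ["scene","side"]:
    p=A[c];f=np.array(p["frame"]).astype(int)
    uv=proj(p,[[.60,.18,.01]])[0]
    col=f[int(uv[1])-2:int(uv[1])+3,int(uv[0])-2:int(uv[0])+3].reshape(-1,3).mean(0)
    m=comp((np.abs(f-col).max(2)<28),uv);tm[c]=m
    print(c,"tile col",col.round(),m.sum(),fit([p],[m],lambda x,y,a:box(x,y,a,.12,.12,.01),[.6,.18,0],[.01,.01,.1]))
print("both",fit([A[c] for c in tm],list(tm.values()),lambda x,y,a:box(x,y,a,.12,.12,.01),[.6,.18,0],[.01,.01,.1]))
for c,p in A.items():
    for n in "tile rack beaker funnel jar tube".split():
        for d in r.spot_point(n,p)[:2]:
            if d["p"]>.3: print(c,n,np.round(d["location"],1),round(d["p"],2),ray(p,d["location"],0).round(3)[:2])
a=np.array(A["wrist"]["frame"]);b=np.array(A["scene"]["frame"])[90:290,120:330]
o=np.zeros((384,800,3),np.uint8);o[:,:384]=a[:,:384];o[:,390:390+403]=cv2.resize(b,(403,384))
save(dict(frame=o),"beaklook.png")
E
```

```text
[6.25005238e-01 2.13192127e-05 2.39543625e-01] [ 7.07123156e-01  7.07090405e-01  3.00940050e-05 -9.19618653e-06] 0.08701474232480162 1.5
scene tile col [80. 80. 76.] 726 (array([ 0.60468259,  0.18494476, -0.03528511]), np.float64(0.7679498415694734))
side tile col [65. 63. 58.] 932 (array([ 0.60493163,  0.18655162, -0.03937487]), np.float64(0.9598601579697009))
both (array([ 0.60469911,  0.1858781 , -0.05061996]), np.float64(0.8599209332453002))
scene tile [286.9 168.9] 0.97 [0.612 0.175]
scene tile [317.2 202.2] 0.85 [0.782 0.129]
scene rack [216.3 228.6] 0.57 [ 0.596 -0.173]
scene rack [151.9 300.5] 0.49 [ 0.625 -0.46 ]
scene beaker [172.1 248.4] 0.91 [ 0.543 -0.315]
scene beaker [160.7 224.3] 0.69 [ 0.449 -0.283]
scene funnel [236.8 158.9] 0.79 [0.442 0.087]
scene jar [272.1 132.2] 0.55 [0.452 0.281]
scene tube [199.9 184.8] 0.55 [ 0.427 -0.087]
side tile [305.2 173.2] 0.69 [0.789 0.128]
side tile [245.6 174.3] 0.62 [0.605 0.171]
side rack [271.2 253.6] 0.91 [ 0.596 -0.167]
side beaker [213.8 303.4] 0.98 [ 0.433 -0.275]
side beaker [263.  309.2] 0.89 [ 0.536 -0.317]
side funnel [190.9 200.4] 0.63 [0.422 0.089]
side jar [192.  163.8] 0.8 [0.445 0.273]
side tube [204.4 242.9] 0.88 [ 0.438 -0.089]
side tube [214.7 212.5] 0.4 [0.482 0.019]
wrist tile [233.    2.6] 0.84 [0.602 0.188]
wrist tile [386.9  58.7] 0.79 [0.783 0.129]
wrist rack [231.1 285.2] 0.75 [ 0.594 -0.173]
wrist funnel [88.1 89.6] 0.58 [0.425 0.095]
wrist jar [230.5 281.5] 0.66 [ 0.593 -0.167]
wrist tube [113.6 229.2] 0.96 [ 0.435 -0.087]
```

View pics/beaklook.png

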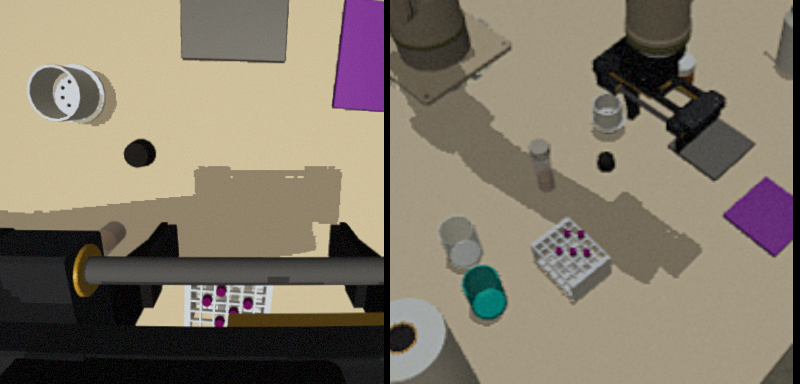

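The picture is unchanged because the move was refused, probably for lack of "rot". I'll repeat it with that field.

>>> apply_moves(commands=[{"rot": [0, 0, 0], "linear": [-0.06, -0.1, 0], "grip": -1}, {"rot": [0, 0, 0], "linear": [-0.16, -0.25, 0], "grip": -1}, {"rot": [0, 0, 0], "linear": [-0.26, -0.4, 0], "grip": -1}, {"rot": [0, 0, 0], "linear": [-0.35, -0.55, 0], "grip": -1}, {"rot": [0, 0, 0], "linear": [-0.45, -0.7, 0], "grip": -1}, {"rot": [0, 0, 0], "linear": [-0.54, -0.85, 0], "grip": -1}, {"rot": [0, 0, 0], "linear": [-0.6, -0.95, 0], "grip": -1}, {"rot": [0, 0, 0], "linear": [-0.633, -1.0, 0], "grip": -1}, {"rot": [0, 0, 0], "linear": [-0.633, -1.0, 0], "grip": -1}, {"rot": [0, 0, 0], "linear": [-0.633, -1.0, 0], "grip": -1}, {"rot": [0, 0, 0], "linear": [-0.633, -1.0, 0], "grip": -1}], newtons=20)

```text
time: 3.65
ee_pos: [0.436, -0.2987, 0.2395]
eef_rot: [0.706, 0.708, 0.0, -0.0]
ft_force: [-0.6, -0.1, 1.0]
width: 0.0872
```

Run:
```python
from h import *
A={c:r.camera(c) for c in ["scene","side","wrist"]}
T=lambda x,y,a:box(x,y,a,.12,.12,.01)
tm={}
for c in ["scene","side"]:
    p=A[c];f=np.array(p["frame"]).astype(int)
    uv=proj(p,[[.605,.18,.01]])[0]
    col=f[int(uv[1])-2:int(uv[1])+3,int(uv[0])-2:int(uv[0])+3].reshape(-1,3).mean(0)
    m=comp((np.abs(f-col).max(2)<28),uv);tm[c]=m
    print(c,"tile",m.sum(),fit([p],[m],T,[.6,.18,0],[.01,.01,.1]))
print("both",fit([A[c] for c in tm],list(tm.values()),T,[.6,.18,0],[.01,.01,.1]))
# rack: whiteness (low saturation) against the tan bench
rm={}
for c in ["scene","side"]:
    p=A[c];f=np.array(p["frame"]);hsv=cv2.cvtColor(f,cv2.COLOR_RGB2HSV)
    uv=proj(p,[[.595,-.172,.04]])[0].astype(int)
    print(c,"bench hsv",hsv[int(proj(p,[[.6,-.02,0]])[0][1]),int(proj(p,[[.6,-.02,0]])[0][0])])
    g=np.abs(f[:,:,0].astype(int)-f[:,:,2]); tan=(hsv[:,:,1]>45)&(hsv[:,:,0]>10)&(hsv[:,:,0]<28)
    m=(~tan).astype(np.uint8); w=np.zeros_like(m);w[uv[1]-40:uv[1]+40,uv[0]-40:uv[0]+40]=1
    m=cv2.morphologyEx(m*w,cv2.MORPH_CLOSE,np.ones((7,7)));m=cv2.morphologyEx(m,cv2.MORPH_OPEN,np.ones((5,5)))
    n,l,s,_=cv2.connectedComponentsWithStats(m);k=l[uv[1],uv[0]];rm[c]=(l==k).astype(np.uint8)
    for w_,d_ in((.11,.08),(.08,.11)):
        print(c,"rack",w_,rm[c].sum(),fit([p],[rm[c]],lambda x,y,a:box(x,y,a,w_,d_,.05),[.595,-.172,0],[.01,.01,.1]))
for n,ex in [("beaker",.435)]:
    for c in A:
        for d in r.spot_point(n,A[c])[:3]:
            if d["p"]>.3: print(c,n,np.round(d["location"],1),round(d["p"],2),ray(A[c],d["location"],0).round(3)[:2])
S=A["scene"];o=np.array(S["frame"]).copy()
for m in (tm["scene"],rm["scene"]):
    cs,_=cv2.findContours(m,cv2.RETR_EXTERNAL,cv2.CHAIN_APPROX_NONE);cv2.drawContours(o,cs,-1,(255,0,0),1)
O=np.zeros((384,900,3),np.uint8);O=np.hstack([np.array(A["wrist"]["frame"])[:,:400],cv2.resize(o[100:300,130:330],(384,384))])
save(dict(frame=O),"look2.png")
```

```text
scene tile 873 (array([ 0.60368042,  0.18484552, -0.02833845]), np.float64(0.9492704213827902))
side tile 1430 (array([ 0.60423219,  0.18513938, -0.04113831]), np.float64(0.6081579609289847))
both (array([ 0.60356033,  0.18457574, -0.02664569]), np.float64(0.7790382558055624))
scene bench hsv [ 20  56 160]
scene rack 0.11 1097 (array([ 0.58993526, -0.17377199, -0.07257295]), np.float64(0.9534334401889657))
scene rack 0.08 1097 (array([ 0.59239873, -0.16459742,  0.00238233]), np.float64(0.6507719182286011))
side bench hsv [ 20  53 143]
side rack 0.11 2101 (array([ 0.59295127, -0.17309581, -0.07771331]), np.float64(0.8461220635108015))
side rack 0.08 2101 (array([ 0.58870913, -0.1801022 ,  0.20766343]), np.float64(0.7048119364185329))
scene beaker [159.3 221. ] 0.94 [ 0.435 -0.278]
scene beaker [173.8 248.3] 0.77 [ 0.547 -0.311]
side beaker [265.3 310.2] 0.98 [ 0.541 -0.321]
side beaker [215.3 302.3] 0.66 [ 0.437 -0.273]
wrist beaker [254.1 152.5] 0.83 [ 0.437 -0.281]
wrist beaker [332.3 178.3] 0.79 [ 0.538 -0.314]
```

View pics/look2.png

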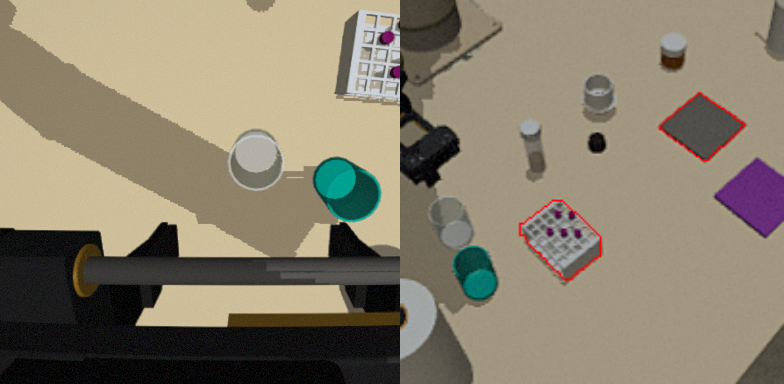

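The wrist view shows the clear beaker at (255,160) with the turquoise one at (347,190). The tile and rack contours fit well. I'll check the beaker's rim centre from the wrist picture.

Run:
```python
from h import *
p=r.camera("wrist")
for uv in [(256,160),(254,152)]: print(ray(p,uv,.08),ray(p,uv,0))
q=proj(p,cyl(.436,-.278,[(.029,.08)]));print(q.min(0),q.max(0))
q=proj(p,cyl(.436,-.278,[(.029,0)]));print(q.min(0),q.max(0))
```

```text
[ 0.43833535 -0.27756507  0.08      ] [ 0.43915616 -0.29167633  0.        ]
[ 0.4363145 -0.2695358  0.08     ] [ 0.43660425 -0.28153707  0.        ]
[224.75580994 131.0971572 ] [282.64597412 188.36421989]
[230.42134568 125.64478994] [276.70210123 171.84733057]
```

>>> apply_moves(commands=[{"rot": [0, 0, 0], "linear": [0.007, 0.07, 0], "grip": -1}, {"rot": [0, 0, 0], "linear": [0.007, 0.07, -0.1], "grip": -1}, {"rot": [0, 0, 0], "linear": [0.007, 0.07, -0.22], "grip": -1}, {"rot": [0, 0, 0], "linear": [0.007, 0.07, -0.34], "grip": -1}, {"rot": [0, 0, 0], "linear": [0.007, 0.07, -0.45], "grip": -1}, {"rot": [0, 0, 0], "linear": [0.007, 0.07, -0.54], "grip": -1}, {"rot": [0, 0, 0], "linear": [0.007, 0.07, -0.6], "grip": -1}, {"rot": [0, 0, 0], "linear": [0.007, 0.07, -0.623], "grip": -1}, {"rot": [0, 0, 0], "linear": [0.007, 0.07, -0.623], "grip": -1}, {"rot": [0, 0, 0], "linear": [0.007, 0.07, -0.623], "grip": -1}, {"rot": [0, 0, 0], "linear": [0.007, 0.07, -0.623], "grip": 1}, {"rot": [0, 0, 0], "linear": [0.007, 0.07, -0.623], "grip": 1}, {"rot": [0, 0, 0], "linear": [0.007, 0.07, -0.623], "grip": 1}, {"rot": [0, 0, 0], "linear": [0.007, 0.07, -0.623], "grip": 1}, {"rot": [0, 0, 0], "linear": [0.007, 0.07, -0.623], "grip": 1}, {"rot": [0, 0, 0], "linear": [0.007, 0.07, -0.623], "grip": 1}], newtons=15)

```text
time: 5.6
ee_pos: [0.4374, -0.2791, 0.0529]
eef_rot: [0.707, 0.707, 0.0, 0.0]
ft_force: [0.5, 0.0, 2.5]
width: 0.0572
```

>>> apply_moves(commands=[{"rot": [0, 0, 0], "linear": [0, 0, 0.04], "grip": 1}, {"rot": [0, 0, 0], "linear": [0, 0, 0.12], "grip": 1}, {"rot": [0, 0, 0], "linear": [0, 0, 0.22], "grip": 1}, {"rot": [0, 0, 0], "linear": [0, 0, 0.33], "grip": 1}, {"rot": [0, 0, 0], "linear": [0, 0, 0.42], "grip": 1}, {"rot": [0, 0, 0], "linear": [0.02, 0.05, 0.44], "grip": 1}, {"rot": [0, 0, 0], "linear": [0.05, 0.14, 0.44], "grip": 1}, {"rot": [0, 0, 0], "linear": [0.09, 0.24, 0.44], "grip": 1}, {"rot": [0, 0, 0], "linear": [0.13, 0.35, 0.44], "grip": 1}, {"rot": [0, 0, 0], "linear": [0.17, 0.46, 0.44], "grip": 1}, {"rot": [0, 0, 0], "linear": [0.21, 0.57, 0.44], "grip": 1}, {"rot": [0, 0, 0], "linear": [0.25, 0.68, 0.44], "grip": 1}, {"rot": [0, 0, 0], "linear": [0.29, 0.78, 0.44], "grip": 1}, {"rot": [0, 0, 0], "linear": [0.33, 0.88, 0.44], "grip": 1}, {"rot": [0, 0, 0], "linear": [0.37, 0.95, 0.44], "grip": 1}, {"rot": [0, 0, 0], "linear": [0.39, 1.0, 0.44], "grip": 1}, {"rot": [0, 0, 0], "linear": [0.39, 1.0, 0.44], "grip": 1}])

```text
time: 7.3
ee_pos: [0.5544, 0.0231, 0.1849]
eef_rot: [0.706, 0.708, 0.0, -0.0]
ft_force: [0.1, 0.3, -0.4]
width: 0.0569
```

Run:
```python
from h import *
s=r.read_state();print(s["ee_pos"],s["ft_force"],s["width"])
p=r.camera("wrist");save(p,"held.png",s=1.2)
f=np.array(p["frame"]).astype(int)
q=proj(p,box(.604,.185,-.033,.12,.12,.01));print("tile pred top corners",q[1::2].round(1).tolist())
q=proj(p,cyl(s["ee_pos"][0],s["ee_pos"][1],[(.029,s["ee_pos"][2]+.027)]));print(q.min(0),q.max(0))
for n in("tile","beaker"):
    for d in r.spot_point(n,p)[:2]: print(n,d,ray(p,d["location"],0))
```

```text
[0.55441712 0.02312985 0.18489863] [ 0.11734992  0.30458143 -0.35744639] 0.05693713676361623
tile pred top corners [[240.9, 75.0], [244.8, -62.6], [361.9, 80.5], [375.8, -54.8]]
[187.03918178 222.50312453] [319.28000239 338.05029772]
tile {'location': [303.2, 15.8], 'p': 0.97} [0.60265739 0.18355856 0.        ]
tile {'location': [469.6, 78.9], 'p': 0.72} [0.7800123  0.12831678 0.        ]
beaker {'location': [253.9, 222.3], 'p': 0.71} [ 0.55556671 -0.03143003  0.        ]
```

View pics/held.png

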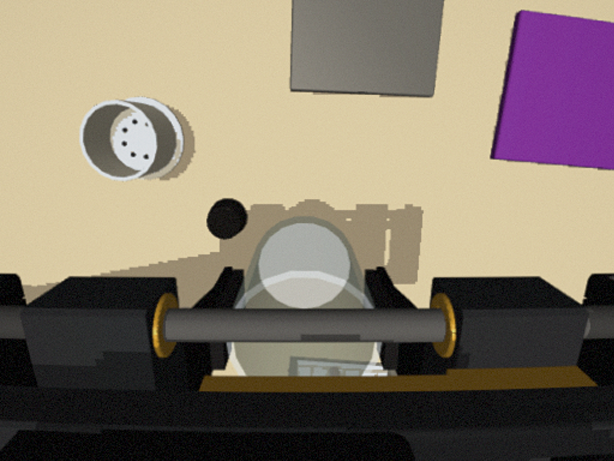

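The tile's near edge sits at native (242,75)–(361,80), against a prediction of (241,75)–(362,80.5). The beaker is upright between the pads. Next I'll move over the tile and lower.

Run:
```python
from h import *
s=r.read_state();p=r.camera("wrist")
print(ray(p,(253.5,221),.132),s["ee_pos"])
q=proj(p,cyl(s["ee_pos"][0],s["ee_pos"][1],[(.029,.132)]));print(q.min(0),q.max(0))
```

```text
[0.55406962 0.0178606  0.132     ] [0.55381035 0.01940035 0.1847465 ]
[210.88070643 177.71832005] [295.40927636 256.95755933]
```

>>> apply_moves(commands=[{"rot": [0, 0, 0], "linear": [0.02, 0.06, 0], "grip": 1}, {"rot": [0, 0, 0], "linear": [0.05, 0.16, 0], "grip": 1}, {"rot": [0, 0, 0], "linear": [0.08, 0.27, 0], "grip": 1}, {"rot": [0, 0, 0], "linear": [0.11, 0.37, 0], "grip": 1}, {"rot": [0, 0, 0], "linear": [0.14, 0.46, 0], "grip": 1}, {"rot": [0, 0, 0], "linear": [0.16, 0.52, 0], "grip": 1}, {"rot": [0, 0, 0], "linear": [0.165, 0.54, 0], "grip": 1}, {"rot": [0, 0, 0], "linear": [0.165, 0.54, -0.06], "grip": 1}, {"rot": [0, 0, 0], "linear": [0.165, 0.54, -0.15], "grip": 1}, {"rot": [0, 0, 0], "linear": [0.165, 0.54, -0.24], "grip": 1}, {"rot": [0, 0, 0], "linear": [0.165, 0.54, -0.3], "grip": 1}, {"rot": [0, 0, 0], "linear": [0.165, 0.54, -0.34], "grip": 1}, {"rot": [0, 0, 0], "linear": [0.165, 0.54, -0.34], "grip": 1}, {"rot": [0, 0, 0], "linear": [0.165, 0.54, -0.34], "grip": 1}])

```text
time: 8.9
ee_pos: [0.6042, 0.1824, 0.0835]
eef_rot: [0.707, 0.707, 0.0, 0.0]
ft_force: [-0.6, 0.8, -0.8]
width: 0.0569
```

>>> apply_moves(commands=[{"rot": [0, 0, 0], "linear": [0, 0.013, 0], "grip": 1}, {"rot": [0, 0, 0], "linear": [0, 0.013, -0.03], "grip": 1}, {"rot": [0, 0, 0], "linear": [0, 0.013, -0.05], "grip": 1}, {"rot": [0, 0, 0], "linear": [0, 0.013, -0.06], "grip": 1}, {"rot": [0, 0, 0], "linear": [0, 0.013, -0.065], "grip": 1}, {"rot": [0, 0, 0], "linear": [0, 0.013, -0.065], "grip": 1}, {"rot": [0, 0, 0], "linear": [0, 0.013, -0.065], "grip": 1}])

```text
time: 9.6
ee_pos: [0.6038, 0.1869, 0.0632]
eef_rot: [0.707, 0.707, 0.0, 0.0]
ft_force: [-0.5, 0.3, -1.5]
width: 0.0572
```

>>> apply_moves(commands=[{"rot": [0, 0, 0], "linear": [0, 0, -0.002], "grip": -1}, {"rot": [0, 0, 0], "linear": [0, 0, -0.002], "grip": -1}, {"rot": [0, 0, 0], "linear": [0, 0, -0.002], "grip": -1}, {"rot": [0, 0, 0], "linear": [0, 0, -0.002], "grip": -1}, {"rot": [0, 0, 0], "linear": [0, 0, -0.002], "grip": -1}, {"rot": [0, 0, 0], "linear": [0, 0, 0.05], "grip": -1}, {"rot": [0, 0, 0], "linear": [0, 0, 0.15], "grip": -1}, {"rot": [0, 0, 0], "linear": [0, 0, 0.28], "grip": -1}, {"rot": [0, 0, 0], "linear": [0, 0, 0.4], "grip": -1}, {"rot": [0, 0, 0], "linear": [0, 0, 0.5], "grip": -1}, {"rot": [0, 0, 0], "linear": [-0.1, -0.1, 0.5], "grip": -1}, {"rot": [0, 0, 0], "linear": [-0.2, -0.2, 0.5], "grip": -1}, {"rot": [0, 0, 0], "linear": [-0.3, -0.3, 0.5], "grip": -1}, {"rot": [0, 0, 0], "linear": [-0.3, -0.3, 0.5], "grip": -1}, {"rot": [0, 0, 0], "linear": [-0.3, -0.3, 0.5], "grip": -1}])

```text
time: 11.1
ee_pos: [0.5137, 0.0965, 0.2148]
eef_rot: [0.708, 0.707, 0.001, 0.001]
ft_force: [0.1, 0.7, 0.5]
width: 0.0871
```

Run:
```python
from h import *
s=r.read_state();print(s["ee_pos"],s["width"],s["time"])
A={c:r.camera(c) for c in ["wrist","side","scene"]}
for c,p in A.items():
    for n in("tile","beaker","funnel"):
        for d in r.spot_point(n,p)[:2]:
            if d["p"]>.3: print(c,n,np.round(d["location"],1),round(d["p"],2),ray(p,d["location"],.01 if n=="beaker" else 0).round(4)[:2])
p=A["wrist"];o=np.array(p["frame"]).copy()
for X in (cyl(.604,.185,[(.029,.09)]),cyl(.604,.185,[(.029,.01)]),cyl(.426,.088,[(.028,.07)]),cyl(.426,.088,[(.033,.024)])):
    cv2.polylines(o,[proj(p,X).round().astype(np.int32)],True,(255,0,0),1)
q=proj(p,box(.604,.185,-.033,.12,.12,.01))[[1,3,7,5]];cv2.polylines(o,[q.round().astype(np.int32)],True,(0,255,0),1)
save(dict(frame=o),"placed.png",s=1.5)
```

```text
[0.51373486 0.09649196 0.21476884] 0.08706034172951474 11.1
wrist tile [476.1 143. ] 0.95 [0.7822 0.1304]
wrist funnel [174.8 173.9] 0.89 [0.4204 0.0921]
side tile [243.3 171.4] 0.9 [0.6007 0.1876]
side tile [304.  172.5] 0.64 [0.7866 0.132 ]
side beaker [243.1 168.2] 0.81 [0.6013 0.1913]
side beaker [266.1 309.4] 0.78 [ 0.5411 -0.3253]
side funnel [193.7 199.8] 0.62 [0.4302 0.0894]
scene tile [315.3 203.7] 0.75 [0.7803 0.1201]
scene tile [284.6 167.7] 0.59 [0.6026 0.1733]
scene beaker [287.5 164.2] 0.97 [0.6048 0.1865]
scene funnel [234.2 155.6] 0.85 [0.4236 0.0924]
```

View pics/placed.png

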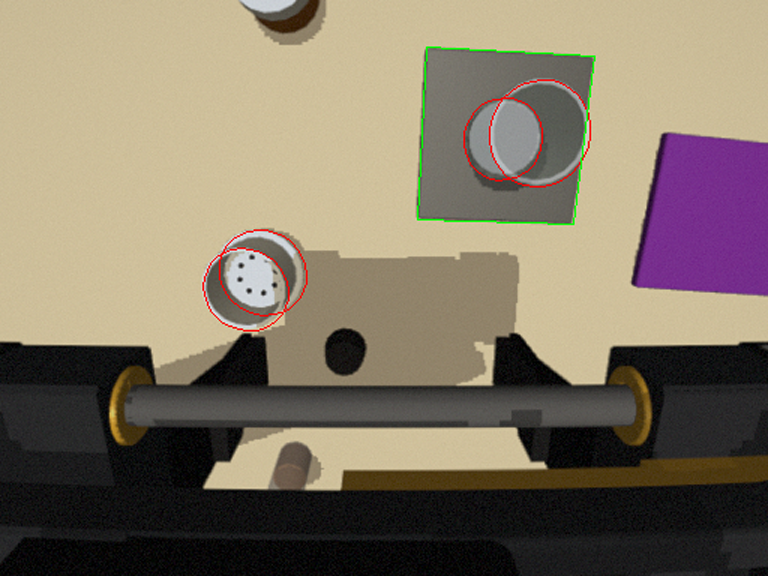

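The overlays agree: beaker, tile and funnel lie on the predicted outlines to about 1 px. Next I'll grasp the funnel at (0.4255, 0.0885).

>>> apply_moves(commands=[{"rot": [0, 0, 0], "linear": [-0.08, -0.01, 0], "grip": -1}, {"rot": [0, 0, 0], "linear": [-0.18, -0.02, 0], "grip": -1}, {"rot": [0, 0, 0], "linear": [-0.26, -0.028, 0], "grip": -1}, {"rot": [0, 0, 0], "linear": [-0.293, -0.028, 0], "grip": -1}, {"rot": [0, 0, 0], "linear": [-0.293, -0.028, -0.08], "grip": -1}, {"rot": [0, 0, 0], "linear": [-0.293, -0.028, -0.2], "grip": -1}, {"rot": [0, 0, 0], "linear": [-0.293, -0.028, -0.32], "grip": -1}, {"rot": [0, 0, 0], "linear": [-0.293, -0.028, -0.42], "grip": -1}, {"rot": [0, 0, 0], "linear": [-0.293, -0.028, -0.5], "grip": -1}, {"rot": [0, 0, 0], "linear": [-0.293, -0.028, -0.545], "grip": -1}, {"rot": [0, 0, 0], "linear": [-0.293, -0.028, -0.545], "grip": -1}, {"rot": [0, 0, 0], "linear": [-0.293, -0.028, -0.545], "grip": -1}, {"rot": [0, 0, 0], "linear": [-0.293, -0.028, -0.545], "grip": 1}, {"rot": [0, 0, 0], "linear": [-0.293, -0.028, -0.545], "grip": 1}, {"rot": [0, 0, 0], "linear": [-0.293, -0.028, -0.545], "grip": 1}, {"rot": [0, 0, 0], "linear": [-0.293, -0.028, -0.545], "grip": 1}, {"rot": [0, 0, 0], "linear": [-0.293, -0.028, -0.545], "grip": 1}, {"rot": [0, 0, 0], "linear": [-0.293, -0.028, -0.545], "grip": 1}], newtons=12)

```text
time: 13.5
ee_pos: [0.4258, 0.0885, 0.0498]
eef_rot: [0.707, 0.707, 0.0, 0.0]
ft_force: [-1.1, 0.7, 2.6]
width: 0.055
```

>>> apply_moves(commands=[{"rot": [0, 0, 0], "linear": [0, 0, 0.04], "grip": 1}, {"rot": [0, 0, 0], "linear": [0, 0, 0.12], "grip": 1}, {"rot": [0, 0, 0], "linear": [0, 0, 0.23], "grip": 1}, {"rot": [0, 0, 0], "linear": [0, 0, 0.34], "grip": 1}, {"rot": [0, 0, 0], "linear": [0, 0, 0.42], "grip": 1}, {"rot": [0, 0, 0], "linear": [0.04, 0.02, 0.433], "grip": 1}, {"rot": [0, 0, 0], "linear": [0.13, 0.07, 0.433], "grip": 1}, {"rot": [0, 0, 0], "linear": [0.24, 0.13, 0.433], "grip": 1}, {"rot": [0, 0, 0], "linear": [0.35, 0.19, 0.433], "grip": 1}, {"rot": [0, 0, 0], "linear": [0.46, 0.25, 0.433], "grip": 1}, {"rot": [0, 0, 0], "linear": [0.55, 0.3, 0.433], "grip": 1}, {"rot": [0, 0, 0], "linear": [0.595, 0.323, 0.433], "grip": 1}, {"rot": [0, 0, 0], "linear": [0.595, 0.323, 0.433], "grip": 1}, {"rot": [0, 0, 0], "linear": [0.595, 0.323, 0.433], "grip": 1}, {"rot": [0, 0, 0], "linear": [0.595, 0.323, 0.433], "grip": 1}])

```text
time: 15.0
ee_pos: [0.6037, 0.1848, 0.18]
eef_rot: [0.707, 0.707, -0.0, 0.0]
ft_force: [0.0, 0.2, -0.5]
width: 0.055
```

Run:
```python
from h import *
s=r.read_state();print(s["ee_pos"],s["width"],s["time"]);x,y,z=s["ee_pos"]
O=[]
for c in ["side","scene"]:
    p=r.camera(c);sc=6
    u=proj(p,[[x,y,.1]])[0].astype(int);a=u-[32,40]
    o=cv2.resize(np.array(p["frame"])[a[1]:a[1]+80,a[0]:a[0]+64],None,fx=sc,fy=sc,interpolation=cv2.INTER_CUBIC)
    b=z-.050
    for X in (cyl(.604,.186,[(.029,.09)]),cyl(.604,.186,[(.029,.01)]),cyl(x,y,[(.028,b+.07)]),cyl(x,y,[(.033,b+.024)]),cyl(x,y,[(.017,b)])):
        cv2.polylines(o,[((proj(p,X)-a+.5)*sc).round().astype(np.int32)],True,(255,0,0),1)
    O.append(o)
save(dict(frame=np.hstack(O)),"over.png")
```

```text
[0.60366474 0.18478436 0.18001764] 0.05504314195699287 15.0
```

View pics/over.png

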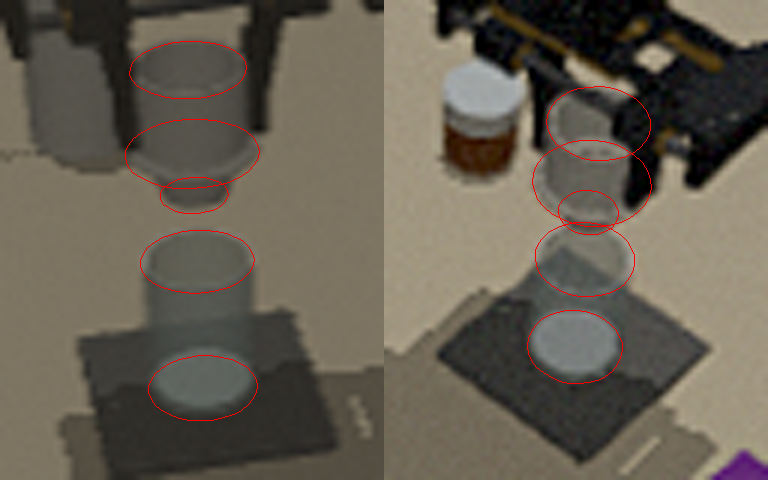

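The funnel hangs upright above the mouth in both views. I'll lower it slowly.

>>> apply_moves(commands=[{"rot": [0, 0, 0], "linear": [0, 0.003, -0.04], "grip": 1}, {"rot": [0, 0, 0], "linear": [0, 0.003, -0.08], "grip": 1}, {"rot": [0, 0, 0], "linear": [0, 0.003, -0.12], "grip": 1}, {"rot": [0, 0, 0], "linear": [0, 0.003, -0.15], "grip": 1}, {"rot": [0, 0, 0], "linear": [0, 0.003, -0.17], "grip": 1}, {"rot": [0, 0, 0], "linear": [0, 0.003, -0.19], "grip": 1}, {"rot": [0, 0, 0], "linear": [0, 0.003, -0.2], "grip": 1}, {"rot": [0, 0, 0], "linear": [0, 0.003, -0.2], "grip": 1}, {"rot": [0, 0, 0], "linear": [0, 0.003, -0.2], "grip": 1}])

```text
time: 16.0
ee_pos: [0.6045, 0.1864, 0.1199]
eef_rot: [0.707, 0.707, 0.0, 0.0]
ft_force: [-0.0, -0.5, -1.8]
width: 0.055
```

No sideways force. Last 4 mm, then release.

>>> apply_moves(commands=[{"rot": [0, 0, 0], "linear": [0, 0, -0.006], "grip": 1}, {"rot": [0, 0, 0], "linear": [0, 0, -0.011], "grip": 1}, {"rot": [0, 0, 0], "linear": [0, 0, -0.011], "grip": 1}, {"rot": [0, 0, 0], "linear": [0, 0, -0.011], "grip": 1}, {"rot": [0, 0, 0], "linear": [0, 0, -0.011], "grip": -1}, {"rot": [0, 0, 0], "linear": [0, 0, -0.011], "grip": -1}, {"rot": [0, 0, 0], "linear": [0, 0, -0.011], "grip": -1}, {"rot": [0, 0, 0], "linear": [0, 0, -0.011], "grip": -1}, {"rot": [0, 0, 0], "linear": [0, 0, -0.011], "grip": -1}, {"rot": [0, 0, 0], "linear": [0, 0, 0.04], "grip": -1}, {"rot": [0, 0, 0], "linear": [0, 0, 0.13], "grip": -1}, {"rot": [0, 0, 0], "linear": [0, 0, 0.25], "grip": -1}, {"rot": [0, 0, 0], "linear": [0, 0, 0.35], "grip": -1}, {"rot": [0, 0, 0], "linear": [-0.08, 0, 0.37], "grip": -1}, {"rot": [0, 0, 0], "linear": [-0.18, 0.02, 0.37], "grip": -1}, {"rot": [0, 0, 0], "linear": [-0.29, 0.04, 0.37], "grip": -1}, {"rot": [0, 0, 0], "linear": [-0.39, 0.06, 0.37], "grip": -1}, {"rot": [0, 0, 0], "linear": [-0.45, 0.08, 0.37], "grip": -1}, {"rot": [0, 0, 0], "linear": [-0.45, 0.08, 0.37], "grip": -1}, {"rot": [0, 0, 0], "linear": [-0.45, 0.08, 0.37], "grip": -1}])

```text
time: 18.0
ee_pos: [0.4698, 0.2103, 0.2318]
eef_rot: [0.707, 0.707, 0.001, 0.001]
ft_force: [0.6, -0.1, 0.2]
width: 0.0871
```

Run:
```python
from h import *
s=r.read_state();print(s["ee_pos"],s["width"],s["time"])
O=[]
for c in ["side","scene","wrist"]:
    p=r.camera(c)
    for n in("jar","funnel","beaker"):
        for d in r.spot_point(n,p)[:2]:
            if d["p"]>.3: print(c,n,np.round(d["location"],1),round(d["p"],2),ray(p,d["location"],dict(jar=0,funnel=.066,beaker=.01)[n]).round(4)[:2])
    o=np.array(p["frame"])
    if c!="wrist":
        sc=5;u=proj(p,[[.604,.186,.07]])[0].astype(int);a=u-[32,40]
        o=cv2.resize(o[a[1]:a[1]+75,a[0]:a[0]+64],None,fx=sc,fy=sc,interpolation=cv2.INTER_CUBIC)
        L=(cyl(.604,.186,[(.028,.136)]),cyl(.604,.186,[(.033,.09)]),cyl(.604,.186,[(.029,.01)]))
    else:
        sc=1;a=np.zeros(2);L=(cyl(.451,.275,[(.026,.055)]),cyl(.451,.275,[(.025,0)]),cyl(.604,.186,[(.028,.136)]),cyl(.604,.186,[(.033,.09)]))
        o=o.copy()
    for X in L: cv2.polylines(o,[((proj(p,X)-a+.5)*sc).round().astype(np.int32)],True,(255,0,0),1)
    if c=="wrist": o=cv2.resize(o,(500,375))[:,120:]
    O.append(o[:375,:400] if c=="wrist" else o[:,60:270])
save(dict(frame=np.hstack(O)),"seated.png")
```

```text
[0.46975019 0.21033527 0.23178455] 0.08708080283215335 18.0
side jar [191.9 163.3] 0.65 [0.4453 0.2755]
side funnel [244.5 154.9] 0.68 [0.6062 0.183 ]
side beaker [265.  309.8] 0.76 [ 0.5386 -0.3257]
side beaker [241.1 168.4] 0.61 [0.5949 0.1919]
scene jar [269.6 134.6] 0.73 [0.4528 0.2645]
scene funnel [290.1 153.3] 0.74 [0.6062 0.193 ]
scene beaker [174.  247.2] 0.56 [ 0.5494 -0.3099]
scene beaker [287.  163.9] 0.48 [0.6025 0.1864]
wrist jar [232.5 108.6] 0.63 [0.4452 0.2811]
wrist funnel [378.5 198.9] 0.82 [0.6027 0.1899]
wrist beaker [362.  189.3] 0.79 [0.6046 0.185 ]
```

View pics/seated.png

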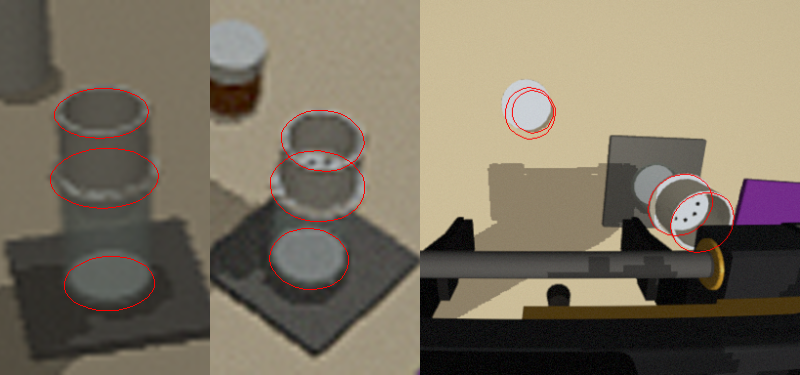

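The funnel is seated, level and centred in both views. The jar is a little off my guess, so I'll fit its lid in the wrist view.

Run:
```python
from h import *
p=r.camera("wrist");f=np.array(p["frame"]);hsv=cv2.cvtColor(f,cv2.COLOR_RGB2HSV)
uv=proj(p,[[.447,.279,.055]])[0]
m=comp((hsv[:,:,1]<35)&(hsv[:,:,2]>120),uv);print(m.sum(),cv2.boundingRect(m))
print(fit([p],[m],lambda x,y:cyl(x,y,[(.026,.055)]),[.447,.279],[.01,.01]))
```

```text
2104 (207, 81, 51, 53)
(array([0.44761356, 0.28296657]), np.float64(0.9741431846542268))
```

>>> apply_moves(commands=[{"rot": [0, 0, 0], "linear": [-0.03, 0.1, 0], "grip": -1}, {"rot": [0, 0, 0], "linear": [-0.06, 0.2, 0], "grip": -1}, {"rot": [0, 0, 0], "linear": [-0.071, 0.242, -0.05], "grip": -1}, {"rot": [0, 0, 0], "linear": [-0.071, 0.242, -0.15], "grip": -1}, {"rot": [0, 0, 0], "linear": [-0.071, 0.242, -0.28], "grip": -1}, {"rot": [0, 0, 0], "linear": [-0.071, 0.242, -0.41], "grip": -1}, {"rot": [0, 0, 0], "linear": [-0.071, 0.242, -0.52], "grip": -1}, {"rot": [0, 0, 0], "linear": [-0.071, 0.242, -0.6], "grip": -1}, {"rot": [0, 0, 0], "linear": [-0.071, 0.242, -0.623], "grip": -1}, {"rot": [0, 0, 0], "linear": [-0.071, 0.242, -0.623], "grip": -1}, {"rot": [0, 0, 0], "linear": [-0.071, 0.242, -0.623], "grip": -1}, {"rot": [0, 0, 0], "linear": [-0.071, 0.242, -0.623], "grip": 1}, {"rot": [0, 0, 0], "linear": [-0.071, 0.242, -0.623], "grip": 1}, {"rot": [0, 0, 0], "linear": [-0.071, 0.242, -0.623], "grip": 1}, {"rot": [0, 0, 0], "linear": [-0.071, 0.242, -0.623], "grip": 1}, {"rot": [0, 0, 0], "linear": [-0.071, 0.242, -0.623], "grip": 1}, {"rot": [0, 0, 0], "linear": [-0.071, 0.242, -0.623], "grip": 1}], newtons=20)

```text
time: 20.35
ee_pos: [0.448, 0.2829, 0.0437]
eef_rot: [0.707, 0.707, 0.0, 0.0]
ft_force: [0.1, -0.5, 0.3]
width: 0.0505
```

>>> apply_moves(commands=[{"rot": [0, 0, 0], "linear": [0, 0, 0.04], "grip": 1}, {"rot": [0, 0, 0], "linear": [0, 0, 0.12], "grip": 1}, {"rot": [0, 0, 0], "linear": [0, 0, 0.23], "grip": 1}, {"rot": [0, 0, 0], "linear": [0, 0, 0.35], "grip": 1}, {"rot": [0, 0, 0], "linear": [0, 0, 0.46], "grip": 1}, {"rot": [0, 0, 0], "linear": [0, 0, 0.55], "grip": 1}, {"rot": [0, 0, 0], "linear": [0, 0, 0.587], "grip": 1}, {"rot": [0, 0, 0], "linear": [0.02, -0.05, 0.587], "grip": 1}, {"rot": [0, 0, 0], "linear": [0.08, -0.13, 0.587], "grip": 1}, {"rot": [0, 0, 0], "linear": [0.15, -0.23, 0.587], "grip": 1}, {"rot": [0, 0, 0], "linear": [0.22, -0.33, 0.587], "grip": 1}, {"rot": [0, 0, 0], "linear": [0.3, -0.43, 0.587], "grip": 1}, {"rot": [0, 0, 0], "linear": [0.37, -0.53, 0.587], "grip": 1}, {"rot": [0, 0, 0], "linear": [0.44, -0.63, 0.587], "grip": 1}, {"rot": [0, 0, 0], "linear": [0.49, -0.7, 0.587], "grip": 1}, {"rot": [0, 0, 0], "linear": [0.507, -0.726, 0.587], "grip": 1}, {"rot": [0, 0, 0], "linear": [0.507, -0.726, 0.587], "grip": 1}, {"rot": [0, 0, 0], "linear": [0.507, -0.726, 0.587], "grip": 1}, {"rot": [0, 0, 0], "linear": [0.507, -0.726, 0.587], "grip": 1}])

```text
time: 22.25
ee_pos: [0.5994, 0.067, 0.2198]
eef_rot: [0.706, 0.708, 0.0, -0.0]
ft_force: [1.0, -0.2, -0.8]
width: 0.0501
```

Run:
```python
from h import *
s=r.read_state();print(s["ee_pos"],s["width"]);x,y,z=s["ee_pos"]
p=r.camera("wrist");o=np.array(p["frame"]).copy()
for X in (cyl(x,y,[(.026,z+.011)]),cyl(x,y,[(.025,z-.044)]),cyl(.604,.186,[(.028,.136)]),cyl(.604,.186,[(.033,.09)])):
    cv2.polylines(o,[proj(p,X).round().astype(np.int32)],True,(255,0,0),1)
save(dict(frame=o),"jarheld.png",s=1.2)
# better rack fit from side + scene
T=lambda x,y,a:box(x,y,a,.11,.08,.05)
for c in["side","scene"]:
    p=r.camera(c);f=np.array(p["frame"]).astype(int);uv=proj(p,[[.592,-.174,.04]])[0].astype(int)
    m=((f[:,:,0]-f[:,:,2])<22).astype(np.uint8);w=m*0;w[uv[1]-38:uv[1]+38,uv[0]-38:uv[0]+38]=1
    m=cv2.morphologyEx(m*w,cv2.MORPH_CLOSE,np.ones((7,7)));m=cv2.morphologyEx(m,cv2.MORPH_OPEN,np.ones((5,5)))
    n,l,_,_=cv2.connectedComponentsWithStats(m);m=(l==l[uv[1],uv[0]]).astype(np.uint8)
    print(c,m.sum(),cv2.boundingRect(m),fit([p],[m],T,[.592,-.174,-.07],[.01,.01,.05]),hullmask(p,T(.592,-.174,-.07)).sum()/16)
```

```text
[0.59942488 0.06697268 0.21975393] 0.05013326660541915
side 3342 (232, 207, 65, 76) (array([ 0.5924684 , -0.17695549, -0.06587076]), np.float64(0.5427102925566584)) 1806.8125
scene 1071 (194, 204, 41, 41) (array([ 0.59081702, -0.17409292, -0.08329051]), np.float64(0.9609276819376213)) 1079.6875
```

View pics/jarheld.png

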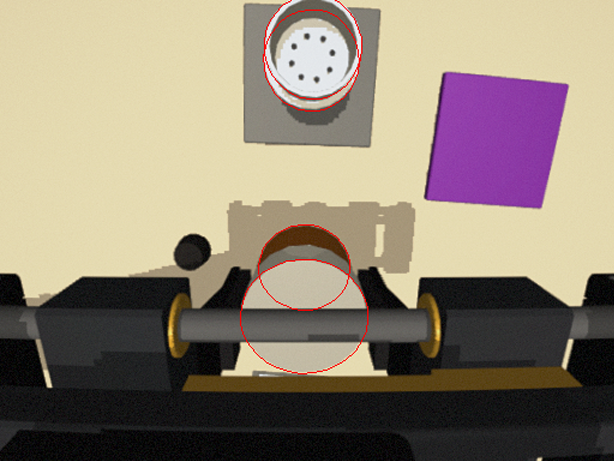

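The jar is held upright on the jaw centre. I'll lower it to its place, release, and go on to look at the tube.

>>> apply_moves(commands=[{"rot": [0, 0, 0], "linear": [0, 0, -0.06], "grip": 1}, {"rot": [0, 0, 0], "linear": [0, 0, -0.16], "grip": 1}, {"rot": [0, 0, 0], "linear": [0, 0, -0.28], "grip": 1}, {"rot": [0, 0, 0], "linear": [0, 0, -0.4], "grip": 1}, {"rot": [0, 0, 0], "linear": [0, 0, -0.5], "grip": 1}, {"rot": [0, 0, 0], "linear": [0, 0, -0.55], "grip": 1}, {"rot": [0, 0, 0], "linear": [0, 0, -0.57], "grip": 1}, {"rot": [0, 0, 0], "linear": [0, 0, -0.58], "grip": 1}, {"rot": [0, 0, 0], "linear": [0, 0, -0.585], "grip": 1}, {"rot": [0, 0, 0], "linear": [0, 0, -0.586], "grip": 1}, {"rot": [0, 0, 0], "linear": [0, 0, -0.586], "grip": 1}])

```text
time: 23.5
ee_pos: [0.6007, 0.0652, 0.045]
eef_rot: [0.707, 0.707, 0.001, 0.0]
ft_force: [-0.7, 0.2, -2.1]
width: 0.0503
```

>>> apply_moves(commands=[{"rot": [0, 0, 0], "linear": [0, 0, 0], "grip": -1}, {"rot": [0, 0, 0], "linear": [0, 0, 0], "grip": -1}, {"rot": [0, 0, 0], "linear": [0, 0, 0], "grip": -1}, {"rot": [0, 0, 0], "linear": [0, 0, 0], "grip": -1}, {"rot": [0, 0, 0], "linear": [0, 0, 0], "grip": -1}, {"rot": [0, 0, 0], "linear": [0, 0, 0.05], "grip": -1}, {"rot": [0, 0, 0], "linear": [0, 0, 0.15], "grip": -1}, {"rot": [0, 0, 0], "linear": [0, 0, 0.28], "grip": -1}, {"rot": [0, 0, 0], "linear": [0, 0, 0.42], "grip": -1}, {"rot": [0, 0, 0], "linear": [0, 0, 0.56], "grip": -1}, {"rot": [0, 0, 0], "linear": [0, 0, 0.65], "grip": -1}, {"rot": [0, 0, 0], "linear": [-0.08, -0.12, 0.68], "grip": -1}, {"rot": [0, 0, 0], "linear": [-0.16, -0.24, 0.68], "grip": -1}, {"rot": [0, 0, 0], "linear": [-0.24, -0.36, 0.68], "grip": -1}, {"rot": [0, 0, 0], "linear": [-0.32, -0.48, 0.68], "grip": -1}, {"rot": [0, 0, 0], "linear": [-0.4, -0.6, 0.68], "grip": -1}, {"rot": [0, 0, 0], "linear": [-0.46, -0.7, 0.68], "grip": -1}, {"rot": [0, 0, 0], "linear": [-0.46, -0.7, 0.68], "grip": -1}, {"rot": [0, 0, 0], "linear": [-0.46, -0.7, 0.68], "grip": -1}])

```text
time: 25.4
ee_pos: [0.462, -0.1452, 0.2491]
eef_rot: [0.708, 0.707, 0.001, 0.001]
ft_force: [-0.0, -0.1, 0.1]
width: 0.087
```

Run:
```python
from h import *
s=r.read_state();print(s["ee_pos"],s["width"],s["time"])
A={c:r.camera(c) for c in["wrist","side","scene"]}
for c,p in A.items():
    for n in("tube","jar","rack"):
        for d in r.spot_point(n,p)[:2]:
            if d["p"]>.3: print(c,n,np.round(d["location"],1),round(d["p"],2),ray(p,d["location"],0).round(4)[:2])
p=A["wrist"];o=np.array(p["frame"]).copy()
for X in (cyl(.434,-.089,[(.017,.117)]),cyl(.434,-.089,[(.015,0)]),cyl(.5998,.0652,[(.026,.055)])):
    cv2.polylines(o,[proj(p,X).round().astype(np.int32)],True,(255,0,0),1)
q=proj(p,box(.5915,-.1745,-.08,.11,.08,.05))[[1,3,7,5]];cv2.polylines(o,[q.round().astype(np.int32)],True,(0,200,0),1)
save(dict(frame=o),"tubelook.png",s=1.5)
```

```text
[ 0.46201811 -0.14517109  0.24913994] 0.08701898222045364 25.4
wrist tube [232.2 117.8] 0.67 [ 0.4364 -0.0856]
side tube [201.6 241.9] 0.61 [ 0.4311 -0.0832]
side jar [249.4 193.4] 0.92 [0.5953 0.0759]
side rack [271.8 254.5] 0.88 [ 0.5968 -0.1702]
side rack [221.9 123.4] 0.44 [0.5859 0.5085]
scene tube [199.4 187.7] 0.52 [ 0.4349 -0.0971]
scene jar [261.6 185.5] 0.59 [0.5926 0.056 ]
scene rack [216.6 230. ] 0.78 [ 0.6007 -0.1759]
```

View pics/tubelook.png

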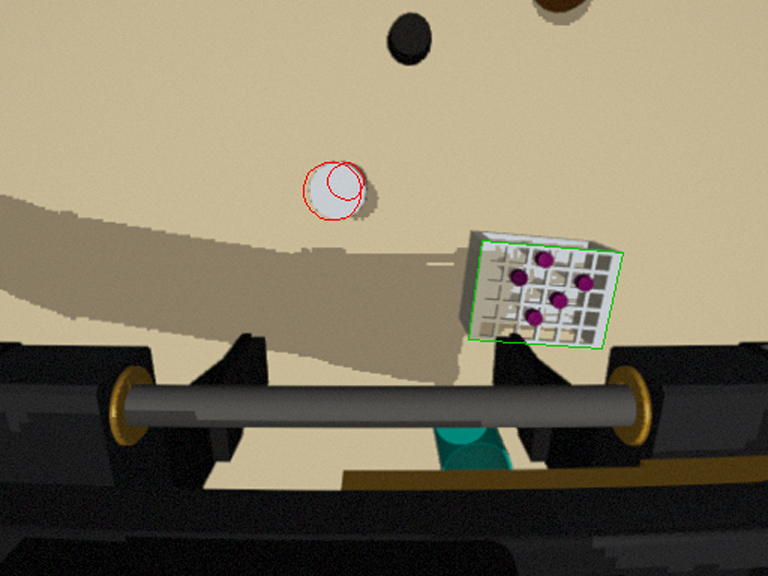

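The rack (0.5915, -0.1745) and the tube (cap at (335,190)) lie on their predicted outlines. Now for the tube.

>>> apply_moves(commands=[{"rot": [0, 0, 0], "linear": [-0.04, 0.08, 0], "grip": -1}, {"rot": [0, 0, 0], "linear": [-0.08, 0.16, 0], "grip": -1}, {"rot": [0, 0, 0], "linear": [-0.09, 0.186, 0], "grip": -1}, {"rot": [0, 0, 0], "linear": [-0.09, 0.186, -0.02], "grip": -1}, {"rot": [0, 0, 0], "linear": [-0.09, 0.186, -0.1], "grip": -1}, {"rot": [0, 0, 0], "linear": [-0.09, 0.186, -0.2], "grip": -1}, {"rot": [0, 0, 0], "linear": [-0.09, 0.186, -0.3], "grip": -1}, {"rot": [0, 0, 0], "linear": [-0.09, 0.186, -0.4], "grip": -1}, {"rot": [0, 0, 0], "linear": [-0.09, 0.186, -0.46], "grip": -1}, {"rot": [0, 0, 0], "linear": [-0.09, 0.186, -0.481], "grip": -1}, {"rot": [0, 0, 0], "linear": [-0.09, 0.186, -0.481], "grip": -1}, {"rot": [0, 0, 0], "linear": [-0.09, 0.186, -0.481], "grip": 1}, {"rot": [0, 0, 0], "linear": [-0.09, 0.186, -0.481], "grip": 1}, {"rot": [0, 0, 0], "linear": [-0.09, 0.186, -0.481], "grip": 1}, {"rot": [0, 0, 0], "linear": [-0.09, 0.186, -0.481], "grip": 1}, {"rot": [0, 0, 0], "linear": [-0.09, 0.186, -0.481], "grip": 1}, {"rot": [0, 0, 0], "linear": [-0.09, 0.186, -0.481], "grip": 1}, {"rot": [0, 0, 0], "linear": [-0.09, 0.186, -0.481], "grip": 1}, {"rot": [0, 0, 0], "linear": [-0.09, 0.186, -0.481], "grip": 1}], newtons=12)

```text
time: 27.9
ee_pos: [0.4352, -0.0891, 0.1037]
eef_rot: [0.707, 0.707, 0.0, 0.0]
ft_force: [-0.1, 0.6, -0.0]
width: 0.0332
```

>>> apply_moves(commands=[{"rot": [0, 0, 0], "linear": [0, 0, 0.03], "grip": 1}, {"rot": [0, 0, 0], "linear": [0, 0, 0.08], "grip": 1}, {"rot": [0, 0, 0], "linear": [0, 0, 0.15], "grip": 1}, {"rot": [0, 0, 0], "linear": [0, 0, 0.19], "grip": 1}, {"rot": [0, 0, 0], "linear": [0.02, 0, 0.2], "grip": 1}, {"rot": [0, 0, 0], "linear": [0.06, 0.01, 0.2], "grip": 1}, {"rot": [0, 0, 0], "linear": [0.13, 0.03, 0.2], "grip": 1}, {"rot": [0, 0, 0], "linear": [0.21, 0.045, 0.2], "grip": 1}, {"rot": [0, 0, 0], "linear": [0.29, 0.06, 0.2], "grip": 1}, {"rot": [0, 0, 0], "linear": [0.37, 0.08, 0.2], "grip": 1}, {"rot": [0, 0, 0], "linear": [0.44, 0.095, 0.2], "grip": 1}, {"rot": [0, 0, 0], "linear": [0.5, 0.107, 0.2], "grip": 1}, {"rot": [0, 0, 0], "linear": [0.53, 0.113, 0.2], "grip": 1}, {"rot": [0, 0, 0], "linear": [0.537, 0.114, 0.2], "grip": 1}, {"rot": [0, 0, 0], "linear": [0.537, 0.114, 0.2], "grip": 1}, {"rot": [0, 0, 0], "linear": [0.537, 0.114, 0.2], "grip": 1}, {"rot": [0, 0, 0], "linear": [0.537, 0.114, 0.2], "grip": 1}])

```text
time: 29.6
ee_pos: [0.5958, -0.0552, 0.1638]
eef_rot: [0.707, 0.707, -0.0, 0.0]
ft_force: [0.1, -0.1, -0.9]
width: 0.0333
```

Run:
```python
from h import *
s=r.read_state();print(s["ee_pos"],s["width"]);x,y,z=s["ee_pos"];b=z-.104
O=[]
for c in ["side","scene"]:
    p=r.camera(c);sc=5
    u=proj(p,[[.6,.0,.05]])[0].astype(int);a=u-[40,50]
    o=cv2.resize(np.array(p["frame"])[a[1]:a[1]+100,a[0]:a[0]+80],None,fx=sc,fy=sc,interpolation=cv2.INTER_CUBIC)
    for X in (cyl(x,y,[(.017,b+.117)]),cyl(x,y,[(.015,b)]),cyl(.5998,.0652,[(.026,.055)]),cyl(.5998,.0652,[(.025,0)])):
        cv2.polylines(o,[((proj(p,X)-a+.5)*sc).round().astype(np.int32)],True,(255,0,0),1)
    O.append(o)
save(dict(frame=np.hstack(O)),"tubeheld.png")
```

```text
[ 0.5957627  -0.05519928  0.16383608] 0.03332973219276489
```

View pics/tubeheld.png

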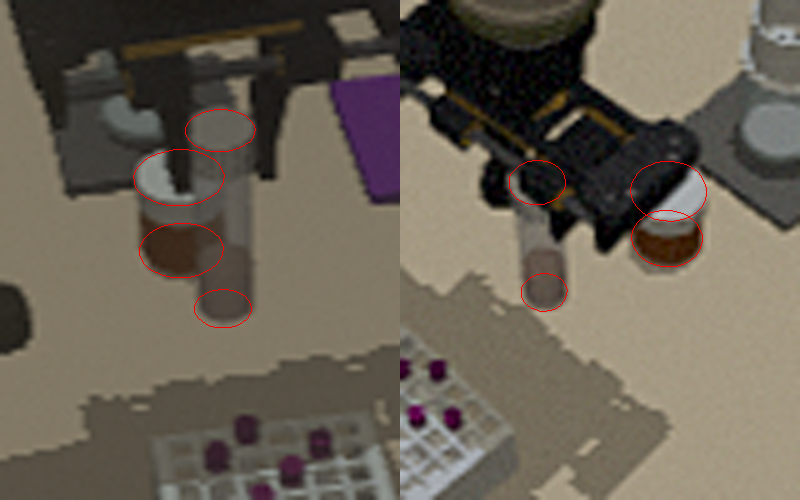

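The tube hangs vertical and the jar stands on its outline. I'll lower and release.

>>> apply_moves(commands=[{"rot": [0, 0, 0], "linear": [0, 0, -0.04], "grip": 1}, {"rot": [0, 0, 0], "linear": [0, 0, -0.09], "grip": 1}, {"rot": [0, 0, 0], "linear": [0, 0, -0.14], "grip": 1}, {"rot": [0, 0, 0], "linear": [0, 0, -0.17], "grip": 1}, {"rot": [0, 0, 0], "linear": [0, 0, -0.185], "grip": 1}, {"rot": [0, 0, 0], "linear": [0, 0, -0.195], "grip": 1}, {"rot": [0, 0, 0], "linear": [0, 0, -0.199], "grip": 1}, {"rot": [0, 0, 0], "linear": [0, 0, -0.2], "grip": 1}, {"rot": [0, 0, 0], "linear": [0, 0, -0.2], "grip": 1}, {"rot": [0, 0, 0], "linear": [0, 0, -0.2], "grip": 1}])

```text
time: 30.7
ee_pos: [0.5964, -0.0549, 0.1041]
eef_rot: [0.707, 0.707, 0.0, 0.0]
ft_force: [0.2, 0.2, -0.6]
width: 0.0337
```

>>> apply_moves(commands=[{"rot": [0, 0, 0], "linear": [0, 0, 0], "grip": -1}, {"rot": [0, 0, 0], "linear": [0, 0, 0], "grip": -1}, {"rot": [0, 0, 0], "linear": [0, 0, 0], "grip": -1}, {"rot": [0, 0, 0], "linear": [0, 0, 0], "grip": -1}, {"rot": [0, 0, 0], "linear": [0, 0, 0], "grip": -1}, {"rot": [0, 0, 0], "linear": [0, 0, 0.04], "grip": -1}, {"rot": [0, 0, 0], "linear": [0, 0, 0.12], "grip": -1}, {"rot": [0, 0, 0], "linear": [0, 0, 0.25], "grip": -1}, {"rot": [0, 0, 0], "linear": [0, 0, 0.38], "grip": -1}, {"rot": [0, 0, 0], "linear": [0, 0, 0.5], "grip": -1}, {"rot": [0, 0, 0], "linear": [0, -0.08, 0.6], "grip": -1}, {"rot": [0, 0, 0], "linear": [0, -0.2, 0.62], "grip": -1}, {"rot": [0, 0, 0], "linear": [0, -0.32, 0.62], "grip": -1}, {"rot": [0, 0, 0], "linear": [0, -0.4, 0.62], "grip": -1}, {"rot": [0, 0, 0], "linear": [0, -0.4, 0.62], "grip": -1}, {"rot": [0, 0, 0], "linear": [0, -0.4, 0.62], "grip": -1}])

```text
time: 32.3
ee_pos: [0.5962, -0.1749, 0.2903]
eef_rot: [0.707, 0.707, 0.0, 0.0]
ft_force: [0.1, 1.3, -0.1]
width: 0.0867
```

Run:
```python
from h import *
s=r.read_state();print(s["ee_pos"],s["width"],s["time"])
p=r.camera("wrist");o=np.array(p["frame"]).copy();hsv=cv2.cvtColor(o,cv2.COLOR_RGB2HSV)
for nm,x,y,rr,h in(("tube",.5957,-.0547,.017,.117),("jar",.5998,.0652,.026,.055)):
    m=comp((hsv[:,:,1]<35)&(hsv[:,:,2]>120),proj(p,[[x,y,h]])[0]);print(nm,cv2.boundingRect(m),fit([p],[m],lambda a,b:cyl(a,b,[(rr,h)]),[x,y],[.005,.005]))
def draw(p,o,a=0,sc=1):
    for X in (cyl(.5957,-.0547,[(.017,.117)]),cyl(.5957,-.0547,[(.015,0)]),cyl(.5998,.0652,[(.026,.055)]),cyl(.5998,.0652,[(.025,0)]),cyl(.604,.186,[(.028,.136)]),cyl(.604,.186,[(.033,.09)])):
        cv2.polylines(o,[((proj(p,X)-a)*sc).round().astype(np.int32)],True,(255,0,0),1)
    q=(proj(p,box(.5915,-.1745,-.08,.11,.08,.05))[[1,3,7,5]]-a)*sc;cv2.polylines(o,[q.round().astype(np.int32)],True,(0,200,0),1)
draw(p,o)
c=r.camera("scene");a=np.array([150,80]);f=cv2.resize(np.array(c["frame"])[80:272,150:350],None,fx=2,fy=2,interpolation=cv2.INTER_CUBIC);draw(c,f,a,2)
save(dict(frame=np.hstack([o[:,100:480],f])),"final.png")
```

```text
[ 0.59616709 -0.17489346  0.29031626] 0.08671892036839009 32.3
tube (238, 39, 35, 37) (array([ 0.59798869, -0.05486886]), np.float64(0.965708097701841))
jar (0, 0, 0, 0) (array([0.5998, 0.0652]), np.float64(nan))h.py:32: RuntimeWarning: invalid value encountered in scalar divide
  h=hullmask(p,f(*v))>0;c-=(h&m).sum()/(h|m).sum()
```

View pics/final.png

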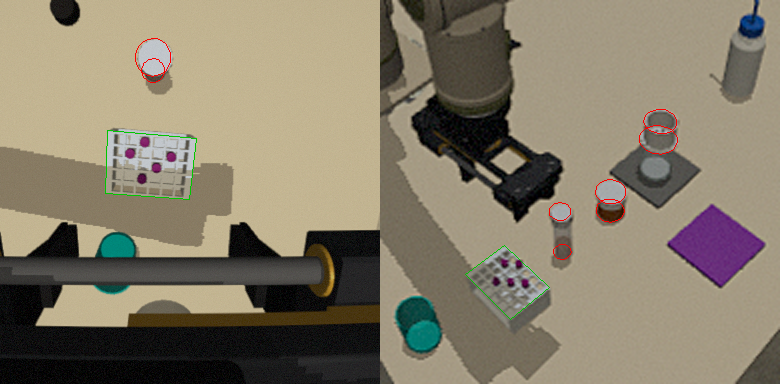

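Everything stands upright on its predicted outline: the tube cap is at (153,57), and the rack, jar and funnel match. Bung and bottle were not touched. Handing in.

```bash
python3 -c "
from bench import r
print(r.close_job())"
```

```text
the job is handed in; nothing more can be done
None
```

The bench is set up as asked, and I handed the job in at about 32 s of robot time, with the gripper open and clear of everything.

- **Beaker and funnel:** the clear beaker stands at about (0.604, 0.186), within about 1 mm of the grey tile's measured centre. The funnel sits level in its mouth. The side, scene and wrist views matched the predicted outlines to about 1–2 px.
- **Row:** the target centres were tile (0.604, 0.185), jar (0.600, 0.065), tube (0.596, -0.055) and rack (0.5915, -0.1745), about 120 mm apart. All four things were upright in the pictures I checked.
- **Left alone:** the wash bottle, bung and paper roll were never approached with closed fingers. In the last picture I only saw part of the bung and the bottle, and did not re-measure their positions.

**Checks that failed or disagreed:**
- The last wrist fit put the tube 2 mm further along +x (0.598) than its target (0.596). That is within the calibration error, so I left it.
- The last lid fit of the jar gave nothing, because the jar was outside that view. The jar is confirmed only by the scene-view outline and the pose at release.
- The rack fit from the side camera had a poor mask, so I relied on the scene and wrist fits.
- The first move call was refused for a missing "rot" field, and I repeated it.

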